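Refit the balance spring of a folded desk lamp

ROBOT

A 6-joint arm with a two-finger parallel gripper is mounted at the origin on the work surface. World frame = base frame: x ahead of the robot, y to its left, z up, the work surface at z = 0. Lengths are in m, angles in rad, forces in N, time in s.
With the tool pointing down it reaches from about 0.35 to 0.975 m from the base axis. Payload 4.9 kg.
Tool frame: the origin (TCP) lies on the centre line of the jaws, within the pads' length; the fingertips stand 17 mm ahead of it and the grasp point (between the pads) lies 2 mm behind it; x points along the fingers, y is the direction in which the jaws open and shut, and the axes are right-handed (so a half turn about x gives the same grasp; the last joint's range is limited). The gripper opens to 85 mm and grips with 20 to 120 N. Pads are 22 mm wide; open, the fingers measure 114 mm over their backs; the gripper's body (76 mm by 85 mm) begins 54 mm behind the grasp point. The pads swing forward as they close: fully open they stand 13 mm farther back than shut.
Start: joints at [-1.223, 0.053, 1.613, -0, 1.476, -0.119], TCP at [0.281, -0.558, 0.248] pointing down, gripper open.
Joint ranges: [-3.01, 3.01], [-1.01, 2.22], [0.06, 2.58], [-1.02, 4.17], [0.09, 2.62], [-3.14, 3.14]. Speed limits (rad/s): [2.57, 2.57, 3.14, 3.14, 3.14, 3.14].

INTERFACE

Orientations are given as a unit quaternion [w, x, y, z].
In Python, from plant import status, viewer, manip gives the robot as it stands.
- The arm moves only by the tool drive_tool, never from a script. Its argument "plan" is a list of rows, each a list of 4 numbers: the shift along the tool's x, y, z in m, then the turn about the tool's x in units of 8 degrees (1.0 is 8 degrees). A call has 1 to 12 rows; each row is the pose to reach, as a shift and turn from the pose commanded when the call began, along the tool's axes at that moment; what a row does not reach only later rows make up. A row lasts 1/10 s, in which the tool goes at most 50 mm and 8.59 degrees, less where a joint would pass 70% of its speed; a pose out of reach is approached as far as the arm can. A call with a gripper value outside its range is refused whole. "fingers" is the finger opening in m, from 0 to 0.0854, set as the call begins (left out, the last holds). The fingers move at their own pace and stop on an object; the grip force is fixed at half the most. Time passes only in rows, so rows that repeat a pose let the fingers close. It gives the time, the measured TCP pose, the force and the opening at its end, in the units of the state.
- status.state(): the state, without advancing time (a new reading comes with each control period).
- viewer.grab_frame(name): name is "scene" or "top"; returns the picture (384x512x3 uint8, blue, green, red); there is no depth.
- viewer.calibration(name): a dict with "vfov" (degrees; the focal length in pixels is half the picture's height over the tangent of half this angle, whatever the lens; pixels are square), "cx", "cy" (the principal point, pixels), "rvec" (rotation vector, rad) and "tvec" (3), from world to camera coordinates, as OpenCV has them. Camera axes: x right, y down, z forward; pixel columns grow to the right and rows downward; lengths in m; the calibration is good to about 2 mm. A picture is of the moment at which its call begins. calibration takes no time and is no camera call.
- manip.job_done(): hands the job in, once; it reports no verdict.
The state is a dict: "time": time; "joint_pos": joint angles; "joint_vel": joint speeds; "joint_efforts": joint torques, N m; "tool_pos": TCP position; "tool_rot": TCP orientation; "contact_force": force on the tool from outside, world axes, zero at the start; "ft_torque": the same for the moment, N m; "gripper_width": opening from 0.0 (shut) to 1.0 (fully open).
Only numpy, scipy, OpenCV 4.12 (cv2) and the standard library are available. Lean on these libraries where they do the work, as an engineer would, in place of code of your own. Each camera call takes 0.05 s, during which the arm holds its last target. There are 200 camera calls.

TASK

Refit the lamp's balance spring: take the long spring, the one with a hook leg at one end, and first drop its leg into the hole in the lamp arm's dark block. Then, with the leg staying in the hole, stretch the spring along the arm and lower its eye over the far post, down flat onto the arm with the leg deep in the hole, and let go.

Things in the scene. Friction and masses are not known exactly. Their poses are not given: they have to be found in the camera images.
- grip_block (a point): Centre of the upright black block (26 along x, 14 across, 36 high) of the long loose spring (0.12 kg), 40 mm above its underside. x: from leg to eye; z up. Flat steel eye (outer 38, inner 26, 6 thick) centred 30 mm on along x, at the underside, 40 mm lower; foot under the block 24 wide, 6 high. Grip the block across. The shorter spring, with a flat eye at both ends, is not for this lamp.
- leg_tip (a point): Lower tip of the long spring's hook leg: 6 mm wire turned down 40 mm from the coil's end, tip level with the eye's underside. At rest 90 mm behind the block's centre, 120 mm from the eye's centre; the spring stands on eye, foot and leg. The coil (diameter 18, axis at the block centre's height) stretches along x only, up to 50 mm, never bends; pulls 1.7 N plus 0.11 N per mm.
- hole (a point): Centre of the mouth of the round upright hole, 23 mm in diameter and 38 deep, in the top of the dark steel block (50 x 50 mm, top 38 mm above the table) of the lamp arm, which is fixed on the table. x: along the arm from the hole to the post; z up.
- post (a point): Centre of the top of the steel post (diameter 10, 12 mm high) on the flat aluminium arm (60 wide, top 10 mm above the table); 156 mm from the hole along x, 16 mm below its mouth. x, z as for the hole. With the eye flat on the arm the leg is 28 mm deep in the hole; with the eye just over the post's top, 16 mm. The lamp head, 24 mm high, begins 90 mm beyond.

How it is judged:
By the outcome, as a careful person would: the job done as asked, in the order asked, and still so for the second after the job is handed in, with the robot touching nothing.
It also fails if it takes over 38 s, if anything falls off the work surface, if the arm or the gripper's body presses on something with over 40 N, if the wrist force passes 120 N, or if a joint passes its speed limit or range.

## Working session

There is one attempt and no reset: what is moved stays moved. The work goes in short steps, Python scripts to look and compute and a tool call to move; the robot and the scene stay as the last step left them, time stands still between calls to the robot, and variables do not carry over. Pictures are saved under pics/ and viewed, about 8 in all and at most 12, crops included, and the job is handed in when it is done.

Besides the shell and the picture viewer there is one more tool, called after "Emit:" as a command line: name --pt "numbers of a row" for each row, then --argument value for the rest. drive_tool: Moves the arm, as the interface text tells. Its arguments: {"type":"object","properties":{"plan":{"type":"array","items":{"type":"array","items":{"type":"number"}}},"fingers":{"type":"number"}},"required":["plan"]}

```bash
mkdir -p pics; cat > h.py <<'E'
import numpy as np, cv2
from plant import status, viewer, manip
def cal(n):
    c=viewer.calibration(n); R=cv2.Rodrigues(np.array(c["rvec"],float))[0]; t=np.array(c["tvec"],float).ravel()
    return c,R,t,192/np.tan(np.radians(c["vfov"])/2)
def ray(n,u,v):
    c,R,t,f=cal(n); return -R.T@t, R.T@np.array([(u-c["cx"])/f,(v-c["cy"])/f,1])
def plane(n,u,v,z):
    o,d=ray(n,u,v); return o+d*(z-o[2])/d[2]
def proj(n,p):
    c,R,t,f=cal(n); q=R@np.array(p)+t; return q[:2]/q[2]*f+[c["cx"],c["cy"]]
E
python3 - <<'E'
from h import *
for n in("scene","top"):
    im=viewer.grab_frame(n); cv2.imwrite(f"pics/{n}0.png",im); cv2.imwrite(f"pics/{n}0b.png",cv2.resize(im,(800,600),interpolation=cv2.INTER_CUBIC))
    c=viewer.calibration(n);print(c, ray(n,256,192))
print(status.state())
E
```

```text
{'vfov': 44.900522090468506, 'cx': 256.68017511216, 'cy': 187.1275938911437, 'rvec': array([ 1.88178028,  1.8826266 , -0.59239099]), 'tvec': array([-5.95545369e-04, -4.42899246e-01,  1.13472958e+00])} (array([1.00674179, 0.0100155 , 0.68566899]), array([-0.55657646, -0.01073254, -0.83079453]))
{'vfov': 45.39285251127806, 'cx': 252.1082236718194, 'cy': 181.084003468185, 'rvec': array([ 2.22402747, -2.16934843,  0.14082991]), 'tvec': array([-0.02247284,  0.54638175,  0.83267355])} (array([0.47244161, 0.02589446, 0.87664798]), array([ 0.06328326, -0.04968085, -0.99707789]))
{'time': 0.1, 'joint_pos': array([-1.22301102e+00,  5.33344538e-02,  1.61418276e+00, -4.32959959e-06,
        1.47599812e+00, -1.18980082e-01]), 'joint_vel': array([ 0.00029173, -0.00113383, -0.00519631, -0.00083907,  0.00065291,
        0.00025659]), 'joint_efforts': array([-4.27142584e-05, -3.94905066e+01, -3.71363354e+01, -1.98153143e-04,
        3.87524982e-03, -3.21674668e-05]), 'tool_pos': array([ 0.28107442, -0.55762425,  0.24714332]), 'tool_rot': array([-0.16285738, -0.6878574 , -0.16420768,  0.68801563]), 'contact_force': array([ 0.41548715, -0.54899772,  0.03733308]), 'ft_torque': array([-0.00894713, -0.04011526, -0.03145163]), 'gripper_width': 1.0019765736164532}
```

View pics/scene0b.png

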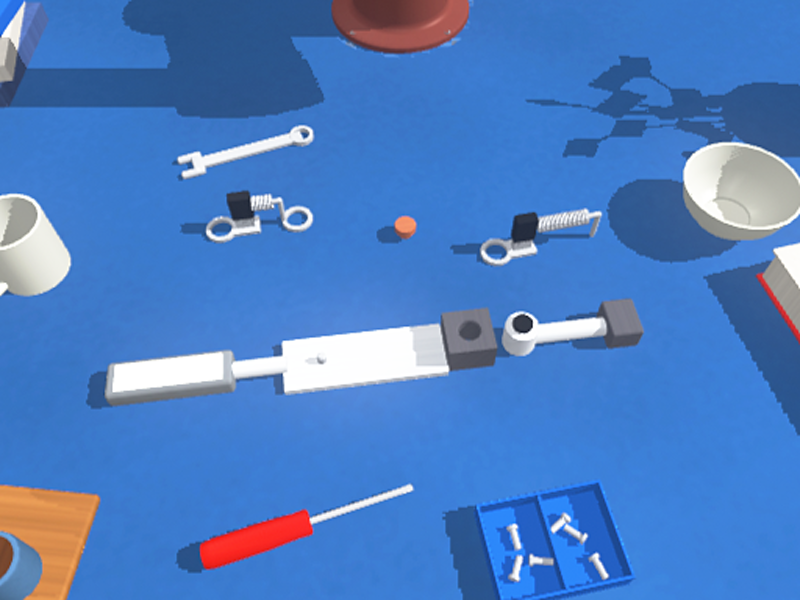

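View pics/top0b.png

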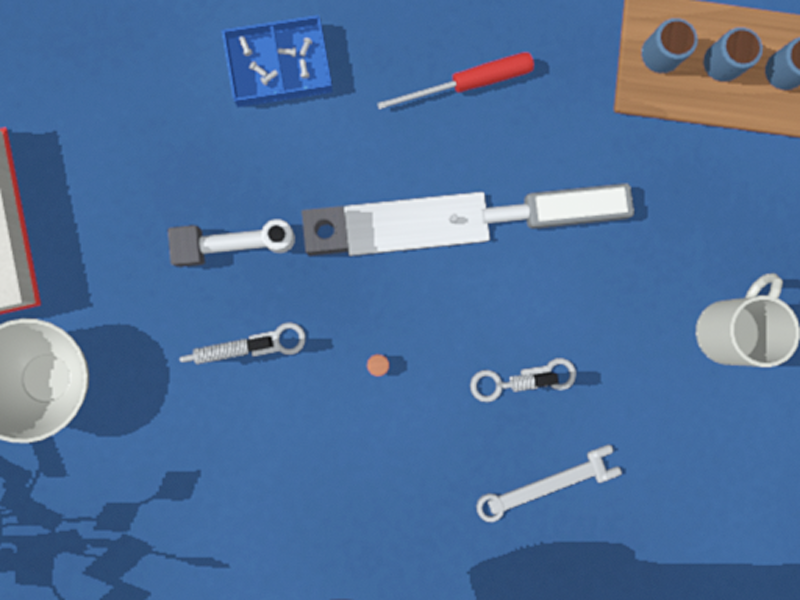

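The long spring, with its hook leg, is at top view (250,345), with its eye at (289,339) and leg at (183,358). The hole is at (324,229) and the post near (456,219). In the scene view the spring is at (545,232), the hole at (470,330) and the post at (321,358).

```bash
python3 - <<'E'
from h import *
t=cv2.imread("pics/top0.png"); s=cv2.imread("pics/scene0.png")
def cr(im,x,y,w,h,k=4): return cv2.resize(im[y:y+h,x:x+w],None,fx=k,fy=k,interpolation=cv2.INTER_CUBIC)
A=cr(t,110,195,100,45); B=cr(t,190,115,100,50); C=cr(t,265,115,100,55)
D=cr(s,300,125,100,50); E=cr(s,270,190,100,50); F=cr(s,170,205,100,55)
L=np.vstack([A,B,C]);R=np.vstack([D,E,F]); H=max(len(L),len(R))
p=lambda a:np.vstack([a,np.zeros((H-len(a),a.shape[1],3),np.uint8)])
cv2.imwrite("pics/c1.png",np.hstack([p(L),p(R)]));print(H)
E
```

```text
620
```

View pics/c1.png

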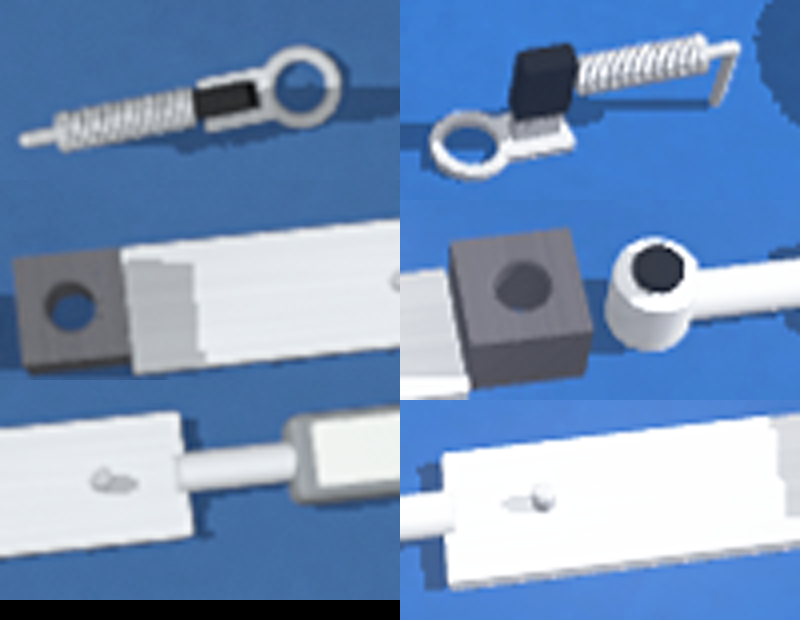

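```bash
cat > m.py <<'E'
from h import *
P={"eye":((301,86),(470,144),.006),"legtip":(None,(718,104),.0),"legtop":((28,140),(735,46),.043),"blk":((226,98),(545,52),.058),
"hole":((70,307),(523,286),.038),"post":((101,477),(544,494),.022)}
def T(x,y):
    ox,oy,y0=(110,195,0) if y<180 else (190,115,180) if y<380 else (265,115,380)
    return ox+(x+.5)/4-.5, oy+(y-y0+.5)/4-.5
def S(x,y):
    x-=400; ox,oy,y0=(300,125,0) if y<200 else (270,190,200) if y<400 else (170,205,400)
    return ox+(x+.5)/4-.5, oy+(y-y0+.5)/4-.5
r={}
for k,(a,b,z) in P.items():
    q=[plane("scene",*S(*b),z)]
    if a: q.append(plane("top",*T(*a),z))
    r[k]=np.mean(q,0); print(k,*[x[:2].round(4) for x in q])
    if a:
        o1,d1=ray("top",*T(*a));o2,d2=ray("scene",*S(*b));d1/=np.linalg.norm(d1);d2/=np.linalg.norm(d2)
        l=np.linalg.lstsq(np.c_[d1,-d2],o2-o1,rcond=None)[0]; p1,p2=o1+l[0]*d1,o2+l[1]*d2; print("  tri",((p1+p2)/2).round(4),np.linalg.norm(p1-p2).round(4))
d=lambda a,b:(np.linalg.norm((r[b]-r[a])[:2]).round(4),np.degrees(np.arctan2(*(r[b]-r[a])[[1,0]])).round(2))
print("hole-post",d("hole","post"),"leg-eye",d("legtip","eye"),"legtop-eye",d("legtop","eye"),"blk-eye",d("blk","eye"))
from scipy.spatial.transform import Rotation as Ro
q=status.state()["tool_rot"];print(Ro.from_quat(q[[1,2,3,0]]).as_matrix().round(3))
E
python3 m.py
```

```text
eye [0.4821 0.1136] [0.4788 0.1154]
  tri [0.4788 0.1151 0.0017] 0.0016
legtip [0.4542 0.2329]
legtop [0.4553 0.2314] [0.4517 0.2319]
  tri [0.4516 0.233  0.0386] 0.0001
blk [0.4713 0.1423] [0.4724 0.1428]
  tri [0.4724 0.1423 0.0593] 0.0006
hole [0.6106 0.0742] [0.6074 0.076 ]
  tri [0.608  0.0754 0.0338] 0.0017
post [ 0.633  -0.0806] [ 0.629  -0.0786]
  tri [ 0.63   -0.0803  0.0166] 0.0021
hole-post (np.float64(0.1562), np.float64(-81.91)) leg-eye (np.float64(0.1213), np.float64(-77.47)) legtop-eye (np.float64(0.1202), np.float64(-77.03)) blk-eye (np.float64(0.0293), np.float64(-72.84))
[[-0.001  0.45  -0.893]
 [ 0.002 -0.893 -0.45 ]
 [-1.    -0.002 -0.   ]]
```

Emit:
drive_tool --pt "0 -0.02 -0.018 -0.5" --pt "0 -0.055 -0.05 -1.5" --pt "0 -0.5393 -0.4866 -9.5" --pt "0 -0.5393 -0.4866 -9.5" --pt "0 -0.5393 -0.4866 -9.5" --pt "0 -0.5393 -0.4866 -9.5" --pt "0 -0.5393 -0.4866 -9.5" --pt "0 -0.5393 -0.4866 -9.5" --pt "0 -0.5393 -0.4866 -9.5" --pt "0 -0.5393 -0.4866 -9.5" --pt "0 -0.5393 -0.4866 -9.5" --pt "0 -0.5393 -0.4866 -9.5"

```text
time: 1.3
tool_pos: [0.4329, -0.0021, 0.2481]
tool_rot: [0.553, 0.441, 0.552, -0.441]
contact_force: [1.4, -0.2, 0.0]
gripper_width: 0.998
```

```bash
cat > st.py <<'E'
from h import *
from scipy.spatial.transform import Rotation as Ro
import sys
s=status.state(); M=Ro.from_quat(s["tool_rot"][[1,2,3,0]]).as_matrix()
print(s["time"],s["tool_pos"].round(4),"F",s["contact_force"].round(2),"w",s["gripper_width"],"yaw_y",np.degrees(np.arctan2(M[1,1],M[0,1])).round(2),"xax",M[:,0].round(3),"J",s["joint_pos"].round(2))
if len(sys.argv)>4:
    t=np.array(sys.argv[1:4],float); y=float(sys.argv[4]); print("shift",(M.T@(t-s["tool_pos"])).round(4),"turn",-(y-np.degrees(np.arctan2(M[1,1],M[0,1])))/8)
E
python3 st.py .4728 .143 .1 12.8
```

```text
1.3 [ 0.4329 -0.0021  0.2481] F [ 1.42 -0.22  0.02] w 0.9975725105661369 yaw_y 12.74 xax [ 0. -0. -1.] J [-0.18 -0.44  2.04 -0.    1.54 -0.4 ]
shift [ 0.1481  0.0709 -0.1328] turn -0.00732064662297649
```

Emit:
drive_tool --pt "0 0.0355 -0.0664 0" --pt "0.02 0.0709 -0.1328 0" --pt "0.06 0.0709 -0.1328 0" --pt "0.1 0.0709 -0.1328 0" --pt "0.13 0.0709 -0.1328 0" --pt "0.13 0.0709 -0.1328 0" --pt "0.13 0.0709 -0.1328 0"

```text
time: 2.0
tool_pos: [0.4725, 0.1408, 0.1182]
tool_rot: [0.552, 0.441, 0.553, -0.442]
contact_force: [0.2, 0.1, 1.1]
gripper_width: 0.999
```

```bash
python3 st.py .4728 .143 .038 12.8; python3 - <<'E'
from h import *
a=cv2.resize(viewer.grab_frame("scene")[90:190,280:420],None,fx=4,fy=4); b=cv2.resize(viewer.grab_frame("top")[190:240,90:230],None,fx=4,fy=4)
cv2.imwrite("pics/g1.png",np.vstack([a,b]))
E
```

```text
2.0 [0.4725 0.1408 0.1182] F [0.23 0.08 1.13] w 0.999377349243709 yaw_y 12.75 xax [-0.002 -0.    -1.   ] J [ 0.14 -0.15  2.03 -0.    1.26 -0.08]
shift [ 0.0802  0.0009 -0.002 ] turn -0.006532941163307049
```

View pics/g1.png

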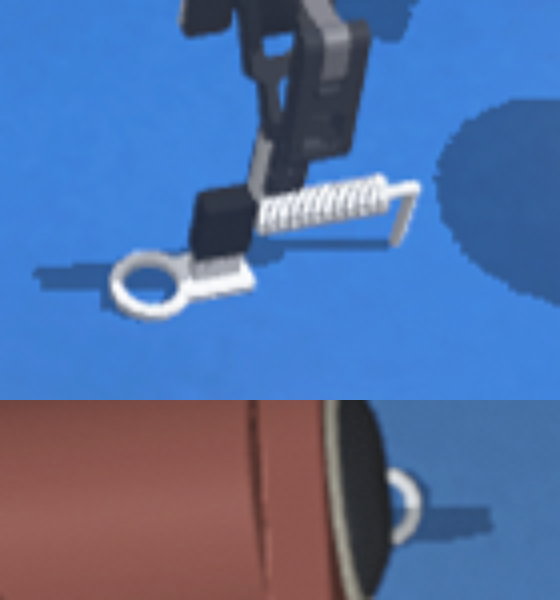

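Emit:
drive_tool --pt "0.03 0.001 -0.002 0" --pt "0.06 0.001 -0.002 0" --pt "0.079 0.001 -0.002 0" --pt "0.079 0.001 -0.002 0" --pt "0.079 0.001 -0.002 0" --fingers 0.05

```text
time: 2.6
tool_pos: [0.4751, 0.143, 0.0416]
tool_rot: [0.553, 0.443, 0.551, -0.441]
contact_force: [-0.4, 0.3, -0.1]
gripper_width: 0.584
```

Emit:
drive_tool --pt "0 0 0 0" --pt "0 0 0 0" --pt "0 0 0 0" --pt "0 0 0 0" --pt "0 0 0 0" --pt "0 0 0 0" --pt "0 0 0 0" --pt "0 0 0 0" --fingers 0.0

```text
time: 3.4
tool_pos: [0.4749, 0.1433, 0.0412]
tool_rot: [0.553, 0.442, 0.552, -0.441]
contact_force: [0.2, -0.4, 6.5]
gripper_width: 0.155
```

```bash
python3 st.py .4728 .143 .038 12.8
```

```text
3.4 [0.4749 0.1433 0.0412] F [ 0.25 -0.36  6.54] w 0.15499353468565713 yaw_y 12.75 xax [ 0.003  0.    -1.   ] J [ 0.14 -0.03  2.07 -0.    1.1  -0.08]
shift [ 0.0031 -0.0021 -0.0002] turn -0.006456732946743093
```

Emit:
drive_tool --pt "-0.01 0 0 0" --pt "-0.03 0 0 0" --pt "-0.064 0 0 0" --pt "-0.064 0 0 0" --pt "-0.064 0 0 0"

```text
time: 3.9
tool_pos: [0.4738, 0.1432, 0.1042]
tool_rot: [0.553, 0.442, 0.552, -0.441]
contact_force: [1.0, -0.2, -1.0]
gripper_width: 0.152
```

```bash
python3 st.py .6217 -.014 .105 8.1
```

```text
3.9 [0.4738 0.1432 0.1042] F [ 1.02 -0.25 -1.  ] w 0.1524819697109608 yaw_y 12.75 xax [ 0.002  0.    -1.   ] J [ 0.14 -0.13  2.04 -0.    1.23 -0.08]
shift [-0.0006  0.1096  0.186 ] turn 0.5815934466905675
```

Emit:
drive_tool --pt "0 0.008 0.013 0.1" --pt "0 0.025 0.042 0.3" --pt "0 0.045 0.077 0.58" --pt "0 0.065 0.111 0.58" --pt "0 0.085 0.145 0.58" --pt "0 0.1 0.17 0.58" --pt "0 0.1096 0.186 0.58" --pt "0 0.1096 0.186 0.58" --pt "0 0.1096 0.186 0.58" --pt "0 0.1096 0.186 0.58"

```text
time: 4.9
tool_pos: [0.6202, -0.0137, 0.102]
tool_rot: [0.533, 0.463, 0.535, -0.464]
contact_force: [0.7, 1.0, -1.8]
gripper_width: 0.152
```

```bash
python3 st.py .6217 -.014 .105 8.1; python3 - <<'E'
from h import *
a=viewer.grab_frame("scene");b=viewer.grab_frame("top");cv2.imwrite("pics/s2.png",a);cv2.imwrite("pics/t2.png",b)
a=cv2.resize(a[120:260,150:350],None,fx=4,fy=4,interpolation=cv2.INTER_CUBIC)
cv2.imwrite("pics/g2.png",a)
E
```

```text
4.9 [ 0.6202 -0.0137  0.102 ] F [ 0.66  0.99 -1.76] w 0.15167066443655228 yaw_y 8.12 xax [-0.002  0.    -1.   ] J [-0.14  0.17  1.74  0.    1.23 -0.28]
shift [-0.003   0.0015  0.0005] turn 0.0022839950538489084
```

View pics/g2.png

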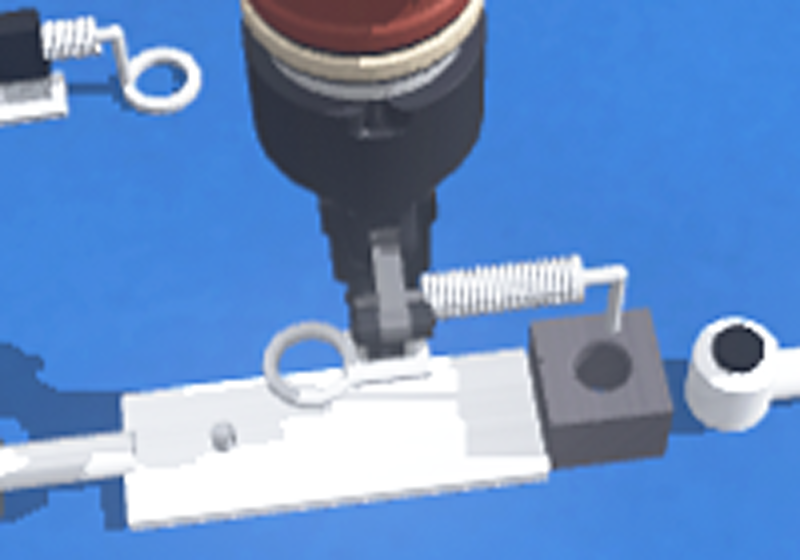

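```bash
python3 - <<'E'
from h import *
f=lambda x,y:(150+(x+.5)/4-.5,120+(y+.5)/4-.5)
L=plane("scene",*f(614,330),.061);H=plane("scene",*f(603,366),.038);E=plane("scene",*f(312,364),.064);P=plane("scene",*f(223,431),.022)
print(L,H,E,P);e=(P-H)[:2];e/=np.linalg.norm(e);n=np.array([-e[1],e[0]])
print("angles",[np.degrees(np.arctan2(v[1],v[0])) for v in (P-H,E-L)],np.linalg.norm((E-L)[:2]))
print("H-L world",(H-L)[:2],"E to P along/across",(P-E)[:2]@e,(P-E)[:2]@n)
b=cv2.imread("pics/t2.png");cv2.imwrite("pics/g3.png",cv2.resize(b[110:190,160:320],None,fx=4,fy=4,interpolation=cv2.INTER_CUBIC))
E
```

```text
[0.60787495 0.07708896 0.061     ] [0.61057786 0.07415364 0.038     ] [ 0.62530485 -0.04238521  0.064     ] [ 0.63156737 -0.08111987  0.022     ]
angles [np.float64(-82.30155240274186), np.float64(-81.6997631520584)] 0.1207388877349625
H-L world [ 0.0027029  -0.00293532] E to P along/across 0.03922446167633226 0.001017205951369171
```

View pics/g3.png

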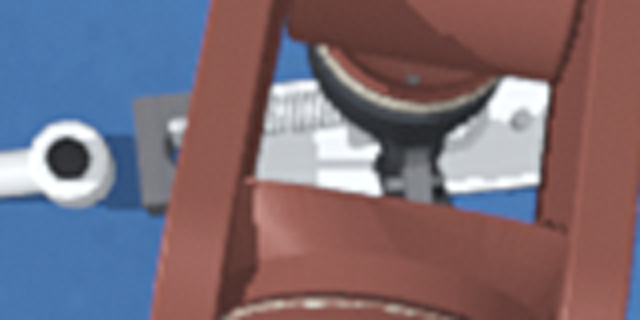

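Emit:
drive_tool --pt "0 0.0023 0.0033 0" --pt "0 0.0023 0.0033 0" --pt "0.01 0.0023 0.0033 0" --pt "0.02 0.0023 0.0033 0" --pt "0.027 0.0023 0.0033 0" --pt "0.032 0.0023 0.0033 0" --pt "0.037 0.0023 0.0033 0" --pt "0.037 0.0023 0.0033 0" --pt "0.037 0.0023 0.0033 0"

```text
time: 5.9
tool_pos: [0.6242, -0.0171, 0.0663]
tool_rot: [0.534, 0.463, 0.534, -0.463]
contact_force: [0.3, 0.2, -0.9]
gripper_width: 0.155
```

```bash
python3 st.py .6229 -.0166 .065 8.1; python3 - <<'E'
from h import *
a=viewer.grab_frame("scene");cv2.imwrite("pics/s4.png",a)
a=cv2.resize(a[120:260,150:350],None,fx=4,fy=4,interpolation=cv2.INTER_CUBIC)
cv2.imwrite("pics/g4.png",a)
E
```

```text
5.9 [ 0.6242 -0.0171  0.0663] F [ 0.34  0.18 -0.94] w 0.15543825524714908 yaw_y 8.1 xax [ 0. -0. -1.] J [-0.15  0.22  1.74 -0.    1.17 -0.29]
shift [ 0.0013 -0.0012 -0.0006] turn 0.0004440307195920923
```

View pics/g4.png

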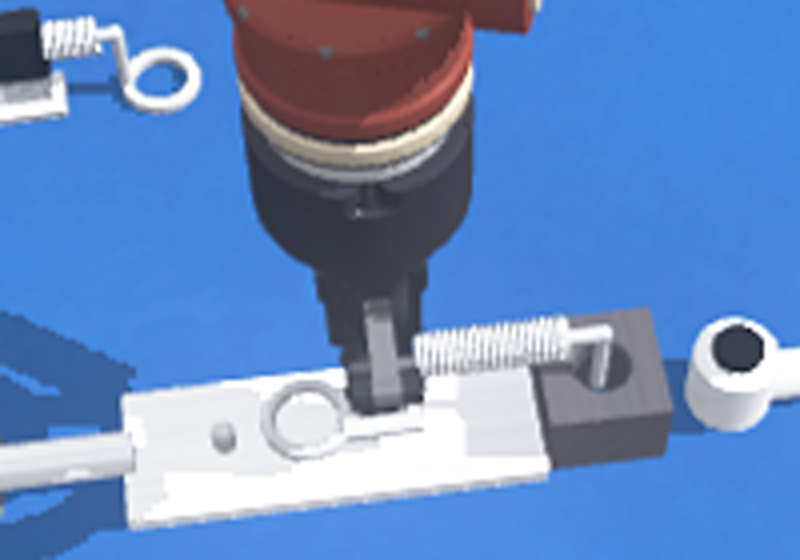

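```bash
python3 - <<'E'
from h import *
f=lambda x,y:(150+(x+.5)/4-.5,120+(y+.5)/4-.5)
H=plane("scene",*f(603,366),.038);E=plane("scene",*f(308,420),.031);P=plane("scene",*f(223,431),.022)
e=(P-H)[:2];e/=np.linalg.norm(e);n=np.array([-e[1],e[0]])
D=(P-E)[:2];print("along/across",D@e,D@n,D)
p=status.state()["tool_pos"];print("target",p[:2]+D)
E
python3 st.py .6288 -.0526 .066 8.0
```

```text
along/across 0.035031972480274245 -0.004790131902432531 [-5.40978856e-05 -3.53579062e-02]
target [ 0.62432305 -0.05241989]
5.95 [ 0.6244 -0.0171  0.0667] F [-0.01  1.41 -1.88] w 0.1555581020044261 yaw_y 8.11 xax [ 0.001 -0.    -1.   ] J [-0.15  0.22  1.74  0.    1.17 -0.29]
shift [ 0.0007 -0.0006  0.0358] turn 0.013285929796633456
```

Emit:
drive_tool --pt "0 -0.001 0.004 0" --pt "0 -0.002 0.01 0" --pt "0 -0.003 0.016 0" --pt "0 -0.004 0.022 0" --pt "0 -0.004 0.028 0" --pt "0 -0.004 0.033 0" --pt "0 -0.004 0.036 0" --pt "0 -0.004 0.036 0" --pt "0 -0.004 0.036 0"

```text
time: 6.85
tool_pos: [0.6253, -0.053, 0.0664]
tool_rot: [0.534, 0.464, 0.534, -0.463]
contact_force: [1.5, 4.6, 0.7]
gripper_width: 0.153
```

```bash
python3 st.py .6255 -.053 .066 8.1; python3 - <<'E'
from h import *
a=viewer.grab_frame("scene");cv2.imwrite("pics/s5.png",a)
a=cv2.resize(a[120:260,150:350],None,fx=4,fy=4,interpolation=cv2.INTER_CUBIC)
cv2.imwrite("pics/g5.png",a)
E
```

```text
6.85 [ 0.6253 -0.053   0.0664] F [1.48 4.6  0.73] w 0.1528409051934109 yaw_y 8.1 xax [ 0.     0.001 -1.   ] J [-0.2   0.23  1.74  0.    1.17 -0.34]
shift [0.0004 0.0002 0.0001] turn -0.0005001223257634635
```

View pics/g5.png

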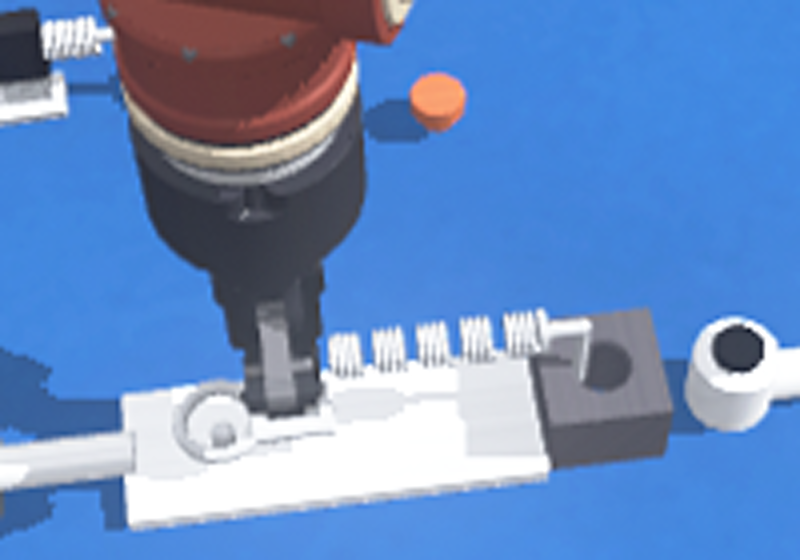

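Emit:
drive_tool --pt "0 -0.002 -0.001 0" --pt "0 -0.002 -0.001 0" --pt "0.003 -0.002 -0.001 0" --pt "0.006 -0.002 -0.001 0" --pt "0.009 -0.002 -0.001 0" --pt "0.012 -0.002 -0.001 0" --pt "0.0145 -0.002 -0.001 0" --pt "0.0145 -0.002 -0.001 0" --pt "0.0145 -0.002 -0.001 0"

```text
time: 7.8
tool_pos: [0.6238, -0.0522, 0.0523]
tool_rot: [0.535, 0.464, 0.534, -0.463]
contact_force: [2.1, 4.6, 0.4]
gripper_width: 0.157
```

```bash
python3 st.py .6255 -.053 .051 8.1; python3 - <<'E'
from h import *
a=viewer.grab_frame("scene");cv2.imwrite("pics/s6.png",a)
a=cv2.resize(a[120:260,150:350],None,fx=4,fy=4,interpolation=cv2.INTER_CUBIC)
cv2.imwrite("pics/g6.png",a)
E
```

```text
7.8 [ 0.6238 -0.0522  0.0523] F [2.05 4.56 0.41] w 0.1574192780073246 yaw_y 8.09 xax [ 0.002  0.    -1.   ] J [-0.2   0.25  1.75  0.    1.15 -0.34]
shift [0.0013 0.0016 0.001 ] turn -0.0008490200533599612
```

View pics/g6.png

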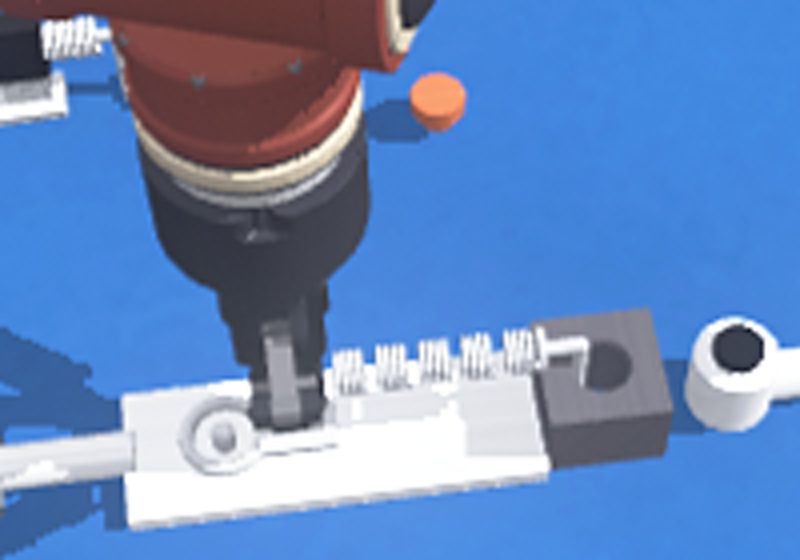

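Emit:
drive_tool --pt "0.001 0 0 0" --pt "0.002 0 0 0" --pt "0.0025 0 0 0" --pt "0.0025 0 -0.002 0" --pt "0.0025 0 -0.004 0" --pt "0.0025 0 -0.006 0" --pt "0.0025 0 -0.006 0" --pt "0.0025 0 -0.006 0"

```text
time: 8.65
tool_pos: [0.6237, -0.0469, 0.0512]
tool_rot: [0.535, 0.464, 0.533, -0.463]
contact_force: [0.5, 3.7, 5.9]
gripper_width: 0.153
```

Emit:
drive_tool --pt "0 0 -0.001 0" --pt "0 0 -0.002 0" --pt "0 0 -0.002 0" --pt "0 0 -0.002 0"

```text
time: 9.05
tool_pos: [0.6235, -0.0452, 0.0512]
tool_rot: [0.536, 0.464, 0.533, -0.463]
contact_force: [0.9, 3.0, 5.7]
gripper_width: 0.157
```

Emit:
drive_tool --pt "0 0 0 0" --pt "0 0 0 0" --pt "0 0 0 0" --pt "0 0 0 0" --pt "0 0 0 0" --pt "0 0 0 0" --fingers 0.05

```text
time: 9.65
tool_pos: [0.6218, -0.0447, 0.0491]
tool_rot: [0.534, 0.463, 0.534, -0.464]
contact_force: [0.6, 0.3, 0.3]
gripper_width: 0.59
```

Emit:
drive_tool --pt "-0.01 0 0 0" --pt "-0.03 0 0 0" --pt "-0.06 0 0 0" --pt "-0.1 0 0 0" --pt "-0.14 0 0 0" --pt "-0.16 0 0 0" --pt "-0.16 0 0 0" --pt "-0.16 0 0 0"

```text
time: 10.45
tool_pos: [0.622, -0.0446, 0.2098]
tool_rot: [0.534, 0.464, 0.534, -0.463]
contact_force: [-0.4, -0.4, -0.9]
gripper_width: 0.587
```

```bash
python3 st.py; python3 - <<'E'
from h import *
a=viewer.grab_frame("scene");cv2.imwrite("pics/s7.png",a)
a=cv2.resize(a[120:260,150:350],None,fx=4,fy=4,interpolation=cv2.INTER_CUBIC)
cv2.imwrite("pics/g7.png",a)
E
```

```text
10.45 [ 0.622  -0.0446  0.2098] F [-0.44 -0.37 -0.89] w 0.5873926269180304 yaw_y 8.11 xax [ 0.001 -0.    -1.   ] J [-0.19  0.07  1.65 -0.    1.41 -0.33]
```

View pics/g7.png

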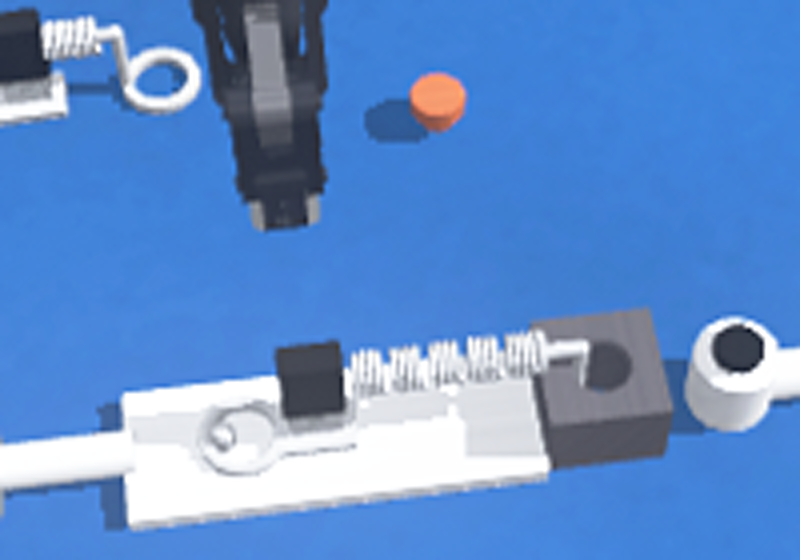

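The eye, at (239,440), lies around the post and on the arm. The stretched spring's leg goes down into the hole at (585,380), and the gripper is clear.

```bash
python3 - <<'E'
from h import *
im=viewer.grab_frame("scene"); b=cv2.imread("pics/s7.png")
print("diff",np.abs(im[195:245,180:330].astype(int)-b[195:245,180:330]).max())
manip.job_done()
E
```

```text
diff 2
the job is handed in; nothing more can be done
```

The long spring is fitted. I dropped its leg into the hole first, then stretched the spring along the arm, lowered its eye over the far post and let go. I handed the job in at about 10.5 s of the 38 s allowed.

- **Last picture:** it shows the eye around the post and lying on the arm, the spring stretched, and the leg down in the hole. The gripper is well clear, about 0.2 m up.
- **Stillness:** a second picture before handing in showed no movement around the spring.
- **Contact on lowering:** I read about 6 N upward on the tool as the eye met the arm, near the height where I expected it to lie flat.
- **Not directly checked:** how deep the leg sits was worked out from the tool height, at about 28 mm, not seen. The top camera was blocked by the arm while I placed the spring, so I used the scene camera alone for that. The two cameras had disagreed by 3–4 mm earlier, which is within the clearances of the hole and eye.

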